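# Hold the sample box open for the class

## Robot

A 6-joint arm with a two-finger parallel gripper is mounted at the origin on a cart in front of the work surface, level with it; the furniture and walls round the work are solid. World frame = base frame: x ahead of the robot, y to its left, z up, the work surface at z = 0. Lengths are in mm, angles in rad, forces in N, time in s.
With the tool pointing down it reaches from about 350 to 875 mm from the base axis. Payload 4.2 kg.
Tool frame: the origin (TCP) lies between the finger pads; the fingertips stand 17 mm ahead of it and the grasp point (between the pads) lies 2 mm behind it; z points along the fingers, y is the line along which they close (so a half turn about z gives the same grasp; the last joint's range is limited). The gripper opens to 85 mm and grips with 20 to 120 N. Pads are 22 mm wide; open, the fingers measure 114 mm over their backs; the gripper's body (76 mm by 85 mm) begins 54 mm behind the grasp point. The pads swing forward as they close: fully open they stand 13 mm farther back than shut.
Start: joints at [-0.949, 0.385, 0.008, 0, -1.194, -0.259], TCP at [221.822, -584.289, 248.312] pointing down, gripper open.
Joint ranges: [-3.14, 3.14], [-1.21, 2.06], [-1.07, 1.41], [-3.16, 2.05], [-2.99, -0.16], [-3.1, 3.1]. Speed limits (rad/s): [2.79, 2.79, 3.14, 3.14, 3.14, 3.14].

## Interface

Orientations are given as a unit quaternion [x, y, z, w].
In Python, from bench import arm gives the robot as it stands.
- The arm moves only by the shell command python3 jog.py 'ROWS' [OPENING]. ROWS is rows parted by semicolons, their numbers by spaces, 1 to 10 of them, each of 6 numbers: dx, dy, dz in mm, then a rotation vector rx, ry, rz in rad; each row is the pose to reach, as a shift and turn from the pose commanded when the command began, along the tool's axes at that moment; what a row does not reach only later rows make up. A row lasts 1/10 s, in which the tool goes at most 50 mm and 0.15 rad, less where a joint would pass 70% of its speed; a pose out of reach is approached as far as the arm can. OPENING is the finger opening in mm, set as the command begins (- or left out keeps the last). The fingers move at their own pace and stop on an object; the grip force is fixed at half the most. Time passes only in rows, so rows that do not move let the fingers close. It prints the time, the measured TCP pose, the force, the opening and the grip force at its end.
- arm.read_state(): the state, without advancing time (a new reading comes with each control period).
- arm.get_image(name): name is "scene" or "top" or "wrist"; returns the picture (400x640x3 uint8, blue, green, red); there is no depth.
- arm.get_calibration(name): a dict with "K" (3x3 intrinsics, pixels), "rvec" (rotation vector, rad) and "tvec" (3), from world to camera coordinates, as OpenCV has them. Camera axes: x right, y down, z forward; pixel columns grow to the right and rows downward; lengths in mm; the calibration is good to about 2 mm. The wrist camera is an equidistant fisheye: a pixel r from the principal point sees the ray r / f radians off the axis. A picture is of the moment at which its call begins: read the wrist's pose just before it. get_calibration takes no time and is no camera call; for the wrist camera it gives the pose at the moment of the call.
- arm.job_done(): hands the job in; it is judged then, once.
The state is a dict: "clock": time; "joints": joint angles; "joint_vel": joint speeds; "joint_efforts": joint torques, N m; "position": TCP position; "ee_rot": TCP orientation; "contact_force": force on the tool from outside, world axes, zero at the start; "wrist_torque": the same for the moment, N m; "gripper_width": finger opening in mm; "grasp_force": force on a finger pad.
Only numpy, scipy, OpenCV 4.12 (cv2) and the standard library are available. Lean on these libraries where they do the work, as an engineer would, in place of code of your own. Each camera call takes 0.05 s, during which the arm holds its last target. There are 200 camera calls.

## Task

Open the grey sample box for the class: press the catch lever on its front down until it clicks and stays down by itself, and let go of it; then lift the lid by its bar and hold it open at 60 degrees, where its pointer meets the long mark on the quadrant. The lid falls shut if it is let go, so finish while still holding it there. Leave the bottles, cups, tumbler and jar around the box where they stand.

Things in the scene. Friction and masses are not known exactly. Their poses are not given: they have to be found in the camera images.
- sample_box: Grey sheet-metal box fixed to the table, 160 (x) x 270 (y) x 80 mm high, under a hinged lid, small cups inside. Origin: centre of its underside on the table; x points away from the robot to the hinged back, y left, z up; turned by up to 0.4 rad.
- quadrant_mark (a point): Outer end of the long dark mark at 60 degrees on the thin upright quadrant at the box's right side: 164 mm from the hinge axis, at [1, -147, 226] mm in the box frame. The quadrant (134 mm radius about the hinge) has short marks at 15, 30, 45 and 75 degrees. A thin pointer on the lid's right edge, in the lid's mid-plane, moves along it.
- lid_hinge (a point): Middle of the lid's hinge axis, at [83, 0, 84] mm in the box frame; the axis runs along the box's y.
- lid_bar (a point): Middle of the lid's bar: round steel, 12 mm thick, 100 mm long along the box's y between two side arms, a 40 mm open gap to the lid's near edge, in the lid's mid-plane, 216 mm from the hinge axis. Lid at angle a: at [83 - 216 cos a, 0, 84 + 216 sin a] mm in the box frame; shut, it is 84 mm above bare table. It can turn between the fingers as the lid rises (tool may stay pointing down).
- sample_lid (a joint): Lid angle in rad: 0 shut (level), growing as it opens, stop at 1.40; 60 degrees is 1.047. Lid 166 x 274 x 8 mm, about 0.35 kg, falls shut from every angle by its weight and a weak spring (2 to 3 N at the bar lift or hold it). While the catch lever is up, its hook holds the lid shut.
- lever_pad (a point): Centre of the upper face of the catch lever's finger pad, 34 x 34 mm, dark steel, in front of the box and left of the bar. Lever up: at [-183, 100, 77] mm in the box frame; held in its detent about 33 mm, at its stop about 40 mm lower and 3 mm nearer the robot, then still 28 mm clear of the table.
- catch_lever (a joint): Catch lever angle in rad: 0 up (lid caught), growing as the pad is pressed down; it turns about the box's y at [-98, 100, 50] mm in the box frame. A spring resists with about 6 N at most; pressed past 0.35 it clicks behind a sprung ball and stays at about 0.37 (stop at 0.45), its hook clear of the lid; let go earlier, it springs back.
- dye_bottle: Bystander: small green bottle with a pointed cap, 24 mm wide, 57 mm high, standing in front of the box's right half. Origin: centre of its underside.
- blue_cup: Bystander: clear cup with blue filling, 44 mm wide, 33 mm high, left of the box. Origin: centre of its underside.
- dropper_a: Bystander: clear dropper bottle with black bulb, 33 mm wide, 105 mm high, right of the box. Origin: centre of its underside.
- dropper_b: Bystander: brown dropper bottle with red bulb, 33 mm wide, 106 mm high, right of the box. Origin: centre of its underside.
- small_jar: Bystander: clear jar with a ribbed white lid, 51 mm wide, 65 mm high, right of the box. Origin: centre of its underside.
- tumbler: Bystander: clear plastic tumbler, 97 mm wide, 122 mm high, in front of the box on the right. Origin: centre of its underside.

How it is judged (in metres and radians):
On the way, in this order (a step that is already met when the one before it is completed fails the run):
1. the catch lever stays down in its detent with the robot off it, the lid still shut (value of joint catch_lever above 0.32 rad and contact force between catch_lever and the fingers below 0.05 N and contact force between catch_lever and the arm below 0.05 N and value of joint sample_lid below 0.1 rad), for 0.2 s.
2. the lid is held open at 60 degrees by the robot (value of joint sample_lid between 0.96 and 1.134 rad and (contact force between sample_lid and the fingers above 0.5 N or contact force between sample_lid and the arm above 0.5 N)), for 0.3 s.
At the end, for the whole second after the job is handed in: The lid stands still at 60 degrees, 5 degrees more or less, carried by the robot (contact force over 0.5 N), and the catch lever is still down in its detent (all of step 2 and velocity of joint sample_lid between -0.05 and 0.05 rad/s and value of joint catch_lever above 0.32 rad); the arm keeps its last pose, push and grip.
It fails at once if a bottle, cup, tumbler or jar round the box is shoved over 30 mm or knocked over (distance of any of dye_bottle, blue_cup, dropper_a, dropper_b, small_jar, tumbler from where it was at the start of the episode above 0.03 m or angle between any of dye_bottle, blue_cup, dropper_a, dropper_b, small_jar, tumbler's own z axis and vertical above 0.5 rad).
It also fails if it takes over 61 s, if anything falls off the work surface, if the arm or the gripper's body presses on something with over 40 N, if the wrist force passes 120 N, or if a joint passes its speed limit or range.

## Working session

There is one attempt and no reset: what is moved stays moved. The work goes in short steps, Python scripts to look and compute and a shell command to move; the robot and the scene stay as the last step left them, time stands still between calls to the robot, and variables do not carry over. Pictures are saved under pics/ and viewed, at most 10 in all, crops included, and the job is handed in when it is done.

```bash
ls; mkdir -p pics; python3 - <<'E'
from bench import arm
import cv2
for n in("scene","top"):
    cv2.imwrite(f"pics/{n}0.png",arm.get_image(n))
    c=arm.get_calibration(n);print(n,c)
s=arm.read_state();print(s)
E
```

```text
bench.py
jog.py
pics
scene {'K': array([[403.85174174,   0.        , 311.0868903 ],
       [  0.        , 403.85174174, 198.66719781],
       [  0.        ,   0.        ,   1.        ]]), 'rvec': array([ 1.09596494, -2.27973145,  1.079581  ]), 'tvec': array([358.17371258, 408.70862582, 859.61590994])}
top {'K': array([[432.80597364,   0.        , 316.67331555],
       [  0.        , 432.80597364, 196.5380109 ],
       [  0.        ,   0.        ,   1.        ]]), 'rvec': array([ 2.13527762, -2.15938712,  0.13126736]), 'tvec': array([   4.30131634,  603.14780393, 1284.01377546])}
{'clock': 0.1, 'joints': array([-9.49367207e-01,  3.85454298e-01,  6.76602710e-03, -4.51563232e-04,
       -1.19401178e+00, -2.58613889e-01]), 'joint_vel': array([ 0.00104328, -0.0005829 ,  0.00482937,  0.00148254, -0.00013007,
       -0.00138129]), 'joint_efforts': array([ 2.92238028e-04, -3.93318379e+01,  1.88929063e+01,  4.19797003e+00,
       -2.61330017e-03,  1.69550424e-05]), 'position': array([ 221.67028568, -583.84040481,  247.34518442]), 'ee_rot': array([-1.80332277e-01,  9.83605266e-01,  9.50585624e-04, -2.15581775e-04]), 'contact_force': array([-0.71393506,  0.60194636, -0.20789823]), 'wrist_torque': array([-0.02119602, -0.03703253,  0.02707429]), 'grasp_force': 0.0, 'gripper_width': 85.48478087847182}
```

View pics/top0.png

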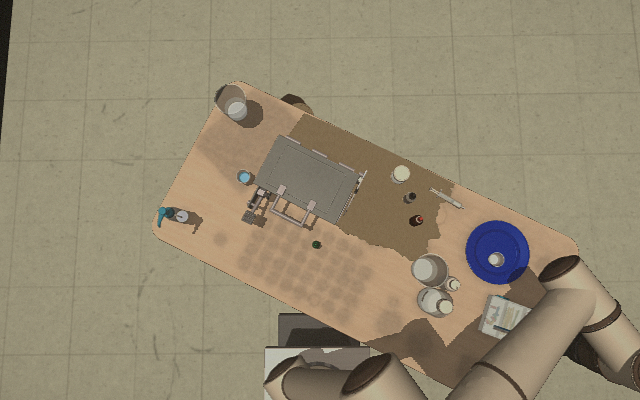

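View pics/scene0.png

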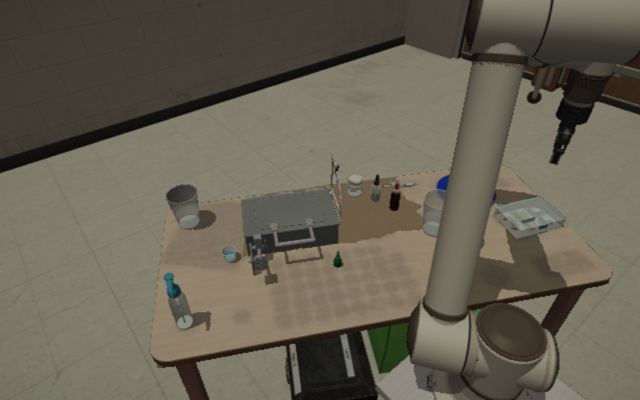

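The top view shows the box's lid around (310,178), the bar near (293,215), the catch lever pad near (248,217) and the green bottle at (316,244). I'll enlarge this area.

```bash
python3 - <<'E'
import cv2
a=cv2.imread("pics/top0.png")[125:255,225:385]; a=cv2.resize(a,None,fx=5,fy=4.6*5/4.6*0.9,interpolation=cv2.INTER_CUBIC) if 0 else cv2.resize(a,(640,520),interpolation=cv2.INTER_CUBIC)
cv2.imwrite("pics/topc.png",a)
a=cv2.imread("pics/scene0.png")[145:295,200:360]; cv2.imwrite("pics/scenec.png",cv2.resize(a,(640,600),interpolation=cv2.INTER_CUBIC))
E
```

```text
(no output)
```

View pics/topc.png

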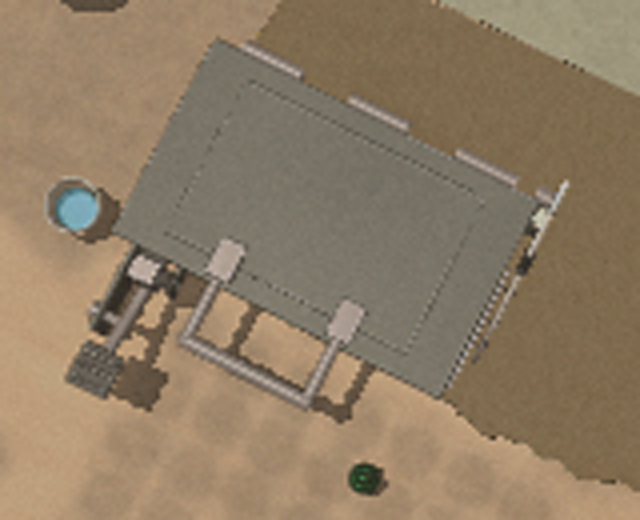

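View pics/scenec.png

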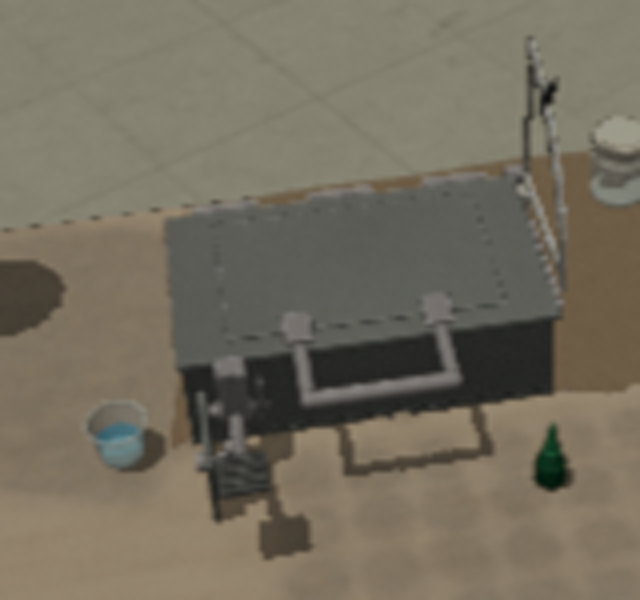

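The top crop (4x, offset 225,125) has lid corners at (216,40), (118,232), (440,398) and (540,200). The bar ends are at (184,340) and (308,402), and the pad is at (94,369). The scene crop (4x, offset 200,145) has the bar ends at (308,397) and (458,376) and the pad at (243,473). The lever is up and the lid is shut.

```bash
cat > h.py <<'E'
import numpy as np, cv2
from bench import arm
from scipy.spatial.transform import Rotation as R
def onplane(n,px,z):
    c=arm.get_calibration(n);M=cv2.Rodrigues(c["rvec"])[0];o=-M.T@c["tvec"]
    d=M.T@np.linalg.inv(c["K"])@np.array([*px,1.]);return o+d*(z-o[2])/d[2]
E
python3 - <<'E'
from h import *
# box-frame points: pad, barL, barR (centreline ends ~ +-50)
B=np.array([[-183,100,77],[-133,47,88],[-133,-47,88],[-87,137,88],[-87,-137,88],[79,137,88],[79,-137,88]],float)
P={"top":[(94,369),(184,340),(308,402),(118,232),(440,398),(216,40),(540,200)],
"scene":[(243,473),(308,397),(458,376),(178,365),(562,318),(165,222),(520,178)]}
off={"top":(225,125),"scene":(200,145)}
for n in P:
    W=np.array([onplane(n,((u+.5)/4-.5+off[n][0],(v+.5)/4-.5+off[n][1]),b[2]) for (u,v),b in zip(P[n],B)])
    a=B[:,:2]-B[:,:2].mean(0);w=W[:,:2]-W[:,:2].mean(0)
    th=np.arctan2((a[:,0]*w[:,1]-a[:,1]*w[:,0]).sum(),(a*w).sum())
    M=np.array([[np.cos(th),-np.sin(th)],[np.sin(th),np.cos(th)]])
    t=W[:,:2].mean(0)-M@B[:,:2].mean(0)
    print(n,th,t);print(np.round(W[:,:2],0).tolist());print(np.round((W[:,:2]-t)@M-B[:,:2],1).tolist())
    g=(316,244) if n=="top" else (337.5,266); print("dye",onplane(n,g,0))
s=arm.read_state();print(R.from_quat(s["ee_rot"]).as_matrix().round(3))
E
```

```text
top -0.4845708742921683 [654.22965128  25.21322837]
[[540.0, 201.0], [560.0, 133.0], [513.0, 42.0], [641.0, 182.0], [515.0, -55.0], [786.0, 110.0], [661.0, -131.0]]
[[0.1, 2.1], [-0.9, 4.1], [0.2, -4.0], [1.9, -4.5], [0.8, 1.5], [-1.6, -0.9], [-0.4, 1.8]]
dye [459.76050515   1.59298178   0.        ]
scene -0.4955447416674254 [650.28848554  24.87883244]
[[537.0, 199.0], [558.0, 132.0], [510.0, 42.0], [640.0, 185.0], [509.0, -52.0], [782.0, 111.0], [652.0, -134.0]]
[[1.0, -0.7], [1.0, 3.9], [1.9, -4.7], [2.4, -1.2], [-0.4, 2.6], [-4.1, 1.8], [-1.7, -1.7]]
dye [453.75400501   3.7822338    0.        ]
[[-0.935 -0.355 -0.001]
 [-0.355  0.935  0.002]
 [ 0.     0.002 -1.   ]]
```
Great. Yaw -0.488, t=(652.5,25). Turned beyond 0.4? table itself maybe turned. "turned by up to 0.4 rad"... hmm, -0.485 measured. The two views agree. Fine (relative to the table perhaps).

Both views agree: yaw is about -0.49, the origin is about (652, 25), and the residuals are at most 5 mm. Next step is to get above the pad at about (538, 200) with the fingers shut and tool y along the box's -x.

```bash
cat >> h.py <<'E'
TH=-0.489;T=np.array([652.4,25.,0]);BR=R.from_euler("z",TH).as_matrix()
def b2w(p): return T+BR@np.array(p,float)
def rows(p):  # p world TCP; tool down, y = -box x
    s=arm.read_state();M=R.from_quat(s["ee_rot"]).as_matrix()
    G=np.c_[-BR[:,1],-BR[:,0],[0,0,-1]]
    print(np.linalg.det(G).round(2),"d",(M.T@(np.array(p)-s["position"])).round(1),"rv",R.from_matrix(M.T@G).as_rotvec().round(3),"target",np.round(p,1))
E
python3 -c "
from h import *
p=b2w([-184,100,77]);p[2]=180;rows(p)"
```

```text
1.0 d [-572.7  620.6   68.5] rv [ 0.002  0.001 -0.719] target [536.9 199.7 180. ]
```

```bash
A='-573 621 0 0 0 -0.719'; : ; python3 jog.py '-573 621 0 0 0 -0.719; -573 621 0 0 0 -0.719; -573 621 0 0 0 -0.719; -573 621 0 0 0 -0.719; -573 621 0 0 0 -0.719; -573 621 0 0 0 -0.719; -573 621 0 0 0 -0.719; -573 621 0 0 0 -0.719; -573 621 0 0 0 -0.719; -573 621 0 0 0 -0.719' 0; python3 -c "
from h import *
p=b2w([-184,100,77]);p[2]=180;rows(p)"
```

```text
clock: 1.1
position: [408.4, -118.4, 248.4]
ee_rot: [-0.515, 0.857, -0.0, 0.0]
contact_force: [1.7, -0.6, -0.6]
gripper_width: 0.2
grasp_force: 0.0
1.0 d [-341.2   36.    68.4] rv [-0.  0.  0.] target [536.9 199.7 180. ]
```

```bash
python3 jog.py '-341 36 0 0 0 0; -341 36 0 0 0 0; -341 36 0 0 0 0; -341 36 0 0 0 0; -341 36 0 0 0 0; -341 36 0 0 0 0; -341 36 0 0 0 0; -341 36 68 0 0 0; -341 36 68 0 0 0; -341 36 68 0 0 0'; python3 -c "
from h import *
p=b2w([-184,100,77]);p[2]=110;rows(p)
cv2.imwrite('pics/w1.png',arm.get_image('wrist'))
cv2.imwrite('pics/s1.png',cv2.resize(arm.get_image('scene')[100:300,180:380],(600,600)))"
```

```text
clock: 2.1
position: [534.7, 196.7, 176.3]
ee_rot: [-0.515, 0.857, 0.0, -0.004]
contact_force: [0.6, 0.3, -0.1]
gripper_width: 0.0
grasp_force: 0.0
1.0 d [-4.2 -0.9 66.2] rv [ 0.005 -0.008  0.   ] target [536.9 199.7 110. ]
```

View pics/w1.png

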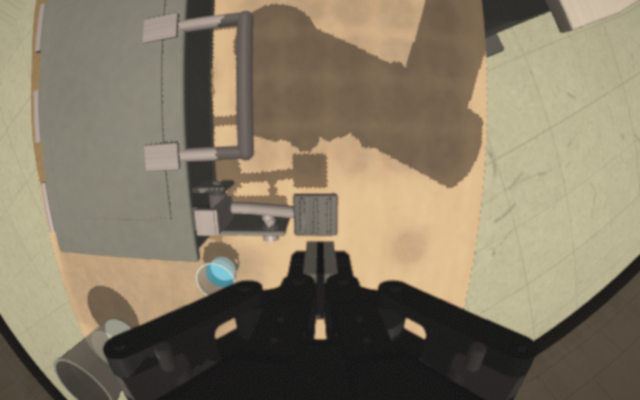

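The wrist view shows the pad centred at (316,214), just ahead of the closed fingertips at (320,255). The bar runs along column 246 from row 18 to row 155. I'll check these against the fisheye calibration.

```bash
cat >> h.py <<'E'
def wrist(px,z,c):
    K=c["K"];M=cv2.Rodrigues(c["rvec"])[0];o=-M.T@np.ravel(c["tvec"])
    d=np.array([(px[0]-K[0,2])/K[0,0],(px[1]-K[1,2])/K[1,1]]);r=np.hypot(*d)
    d=M.T@np.array([*(np.sin(r)*d/r),np.cos(r)]);return o+d*(z-o[2])/d[2]
def w2b(p): return BR.T@(np.array(p)-T)
E
python3 - <<'E'
from h import *
c=arm.get_calibration("wrist");print(arm.read_state()["position"])
for n,px,z in(("pad",(316,214),77),("bar+",(246,152),84),("bar-",(246,18),84),("lidL",(198,260),88)):
    w=wrist(px,z,c);print(n,w.round(1),w2b(w).round(1))
E
```

```text
[537.21778624 197.52871897 180.70317575]
pad [542.2 201.   77. ] [-180.   103.6   77. ]
bar+ [564.  133.4  84. ] [-129.    54.1   84. ]
bar- [516.3  44.5  84. ] [-129.4  -46.7   84. ]
lidL [645.7 187.7  88. ] [-82.4 140.5  88. ]
```

```bash
python3 jog.py '-1 0 40 0 0 0; -1 0 75 0 0 0; -1 0 85 0 0 0; -1 0 95 0 0 0; -1 0 105 0 0 0; -1 0 110 0 0 0; -1 0 115 0 0 0; -1 0 119 0 0 0; -1 0 119 0 0 0'
```

```text
clock: 3.1
position: [538.5, 199.0, 62.0]
ee_rot: [-0.515, 0.857, -0.0, 0.001]
contact_force: [-0.2, 0.6, 3.4]
gripper_width: 0.4
grasp_force: 1.5
```

```bash
python3 jog.py '0 0 3 0 0 0; 0 0 5 0 0 0; 0 0 6.5 0 0 0; 0 0 6.5 0 0 0; 0 0 6.5 0 0 0'; python3 jog.py '0 0 8 0 0 0; 0 0 8 0 0 0'
```

```text
clock: 3.6
position: [538.8, 199.0, 57.5]
ee_rot: [-0.515, 0.857, -0.0, 0.002]
contact_force: [-2.2, -0.5, 13.8]
gripper_width: 0.3
grasp_force: 6.8
clock: 3.8
position: [539.6, 199.2, 55.0]
ee_rot: [-0.517, 0.856, -0.001, 0.003]
contact_force: [-13.5, -3.2, 44.6]
gripper_width: 0.0
grasp_force: 22.3
```

At the stop: the force rose to 45 N. Lift off and look.

```bash
python3 jog.py '0 0 -20 0 0 0; 0 0 -60 0 0 0; 0 0 -105 0 0 0; 0 0 -105 0 0 0; 0 0 -105 0 0 0'; python3 -c "
from h import *
c=arm.get_calibration('wrist')
im=arm.get_image('wrist');cv2.imwrite('pics/w2.png',im);cv2.imwrite('pics/s2.png',arm.get_image('scene')[100:300,180:380].repeat(3,0).repeat(3,1))
p=b2w([-131,0,0]);p[2]=180;rows(p);rows([*p[:2],84])"
```

```text
clock: 4.3
position: [537.3, 198.6, 152.6]
ee_rot: [-0.515, 0.857, 0.0, 0.001]
contact_force: [0.4, -0.9, -0.2]
gripper_width: -0.1
grasp_force: 0.0
1.0 d [ 98.1 -52.7 -29.5] rv [ 0.002 -0.002 -0.001] target [536.8  86.5 180. ]
1.0 d [ 97.9 -52.9  66.5] rv [ 0.002 -0.002 -0.001] target [536.8  86.5  84. ]
```

View pics/w2.png

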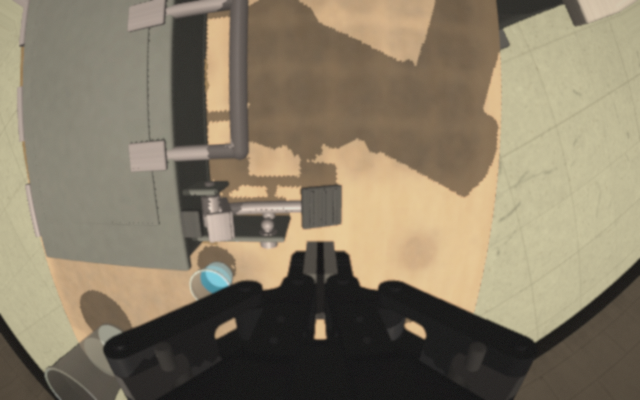

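The pad, at (321,206), is tilted down, and the hook block, at (218,215), has swung away from the lid's edge. So the lever is held in its detent. Next, move above the bar with a 40 mm opening and descend.

```bash
python3 jog.py '49 -26 -10 0 0 0; 98 -53 -10 0 0 0; 98 -53 -10 0 0 0; 98 -53 -10 0 0 0; 98 -53 -10 0 0 0; 98 -53 -10 0 0 0' 40; python3 -c "
from h import *
c=arm.get_calibration('wrist')
im=arm.get_image('wrist');cv2.imwrite('pics/w3.png',im)
p=b2w([-131,1,0]);rows([*p[:2],82]);print(c['K'])"
```

```text
clock: 5.0
position: [538.0, 87.9, 161.0]
ee_rot: [-0.515, 0.857, 0.0, -0.001]
contact_force: [1.0, 0.6, 0.0]
gripper_width: 40.0
grasp_force: 0.0
1.0 d [ 0.8  0.4 79.2] rv [ 0.001 -0.001  0.001] target [537.2  87.4  82. ]
[[309.70691629   0.         319.88274049]
 [  0.         309.70691629 203.69973188]
 [  0.           0.           1.        ]]
```

View pics/w3.png

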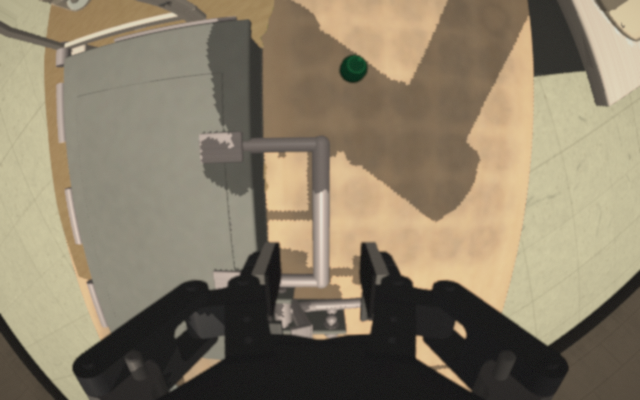

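The bar is at column 321, between its arms at rows 145 and 282, and centred between the fingers at columns 270 and 370. I'll compute its position.

```bash
python3 - <<'E'
from h import *
c=arm.get_calibration("wrist")
for px in((321,145),(321,281)):
    w=wrist(px,84,c);print(w.round(1),w2b(w).round(1))
s=arm.read_state();print(w2b(s["position"]))
E
```

```text
[513.6  44.3  84. ] [-131.6  -48.2   84. ]
[560.3 132.4  84. ] [-131.8   51.5   84. ]
[-130.56830188    1.86285607  161.23106049]
```

Centred on (-131.7, 1.6) in the box frame. Descend and grip.

```bash
python3 jog.py '0 1 30 0 0 0; 0 1 60 0 0 0; 0 1 79 0 0 0; 0 1 79 0 0 0; 0 1 79 0 0 0'; python3 jog.py '0 0 0 0 0 0; 0 0 0 0 0 0; 0 0 0 0 0 0; 0 0 0 0 0 0; 0 0 0 0 0 0; 0 0 0 0 0 0' 0; python3 -c "
from h import *
s=arm.read_state();g=s['position'];print(w2b(g))"
```

```text
clock: 5.55
position: [537.5, 88.3, 83.0]
ee_rot: [-0.516, 0.857, -0.0, -0.0]
contact_force: [0.6, 0.5, 0.1]
gripper_width: 40.2
grasp_force: 0.0
clock: 6.15
position: [537.7, 88.1, 83.3]
ee_rot: [-0.515, 0.857, 0.0, 0.001]
contact_force: [-0.7, 5.2, 2.5]
gripper_width: 9.7
grasp_force: 58.5
[-130.9283463     1.81239016   83.32244369]
```

```bash
python3 jog.py '0 -0.3 -11 0 0 0; 0 -1.2 -22.6 0 0 0; 0 -2.6 -34 0 0 0; 0 -4.7 -45 0 0 0; 0 -7.3 -56 0 0 0; 0 -10.6 -66.7 0 0 0; 0 -14.3 -77.4 0 0 0; 0 -18.7 -87.9 0 0 0; 0 -28.9 -108 0 0 0; 0 -28.9 -108 0 0 0'; python3 -c "
from h import *
s=arm.read_state();g=s['position'];b=w2b(g);print(b,np.degrees(np.arctan2(b[2]+2-84,83-b[0])))"
```

```text
clock: 7.15
position: [561.2, 75.5, 192.3]
ee_rot: [-0.515, 0.857, 0.002, -0.001]
contact_force: [-7.8, 11.1, 3.5]
gripper_width: 10.1
grasp_force: 58.9
[-104.24448803    1.76024245  192.26586765] 30.49328323185562
```

```bash
python3 jog.py '0 -6 -9.7 0 0 0; 0 -12.3 -19 0 0 0; 0 -19 -28 0 0 0; 0 -26.6 -36.5 0 0 0; 0 -34 -45 0 0 0; 0 -42.6 -52.5 0 0 0; 0 -51 -60 0 0 0; 0 -60 -66.7 0 0 0; 0 -79 -79 0 0 0; 0 -79 -79 0 0 0'; python3 jog.py '0 -79 -79 0 0 0' >/dev/null 2>&1 & wait; true
```

```text
clock: 8.15
position: [632.7, 37.8, 276.8]
ee_rot: [-0.516, 0.857, -0.001, 0.002]
contact_force: [-12.5, 9.9, 21.9]
gripper_width: 9.6
grasp_force: 61.9
```

I appended an extra move row by mistake, so I'll check the state right away.

```bash
python3 -c "
from h import *
im=arm.get_image('scene');top=arm.get_image('top')
s=arm.read_state();g=s['position'];b=w2b(g);print(s['clock'],s['contact_force'],s['gripper_width'],s['grasp_force'],s['joint_vel'].round(3),b,np.degrees(np.arctan2(b[2]+2-84,83-b[0])),np.hypot(b[2]-82,83-b[0]))
cv2.imwrite('pics/s4.png',np.hstack([cv2.resize(im[90:290,180:380],(400,400)),cv2.resize(top[110:260,220:370],(400,400))]))"
```

```text
8.35 [  7.24071      2.24652001 -18.79151657] 9.19269168218942 62.05627262592316 [ 0.02  -0.024 -0.049 -0.021  0.004 -0.023] [ 14.299358     1.8314689  297.26872429] 72.30008970967161 225.9654882243923
```

View pics/s4.png

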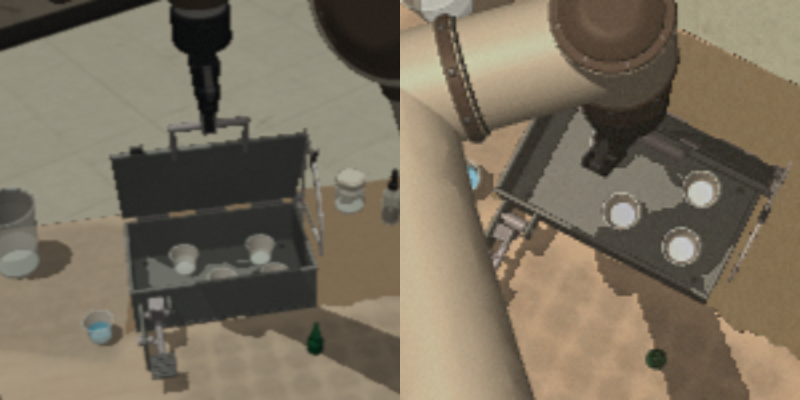

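The picture shows the lid overshot to about 72°. The bar is still between the fingers at (208,125), having slid about 8 mm toward the tips. The lever pad is still down at (165,365), and the green bottle and blue cup are in place. I'll bring the lid back along the arc to 60°.

```bash
python3 jog.py '0 4 5 0 0 0; 0 8 9 0 0 0; 0 13 12 0 0 0; 0 17 15 0 0 0; 0 22 18 0 0 0; 0 27 20.5 0 0 0; 0 32 23 0 0 0; 0 37 25 0 0 0; 0 37 25 0 0 0; 0 37 25 0 0 0'; python3 -c "
from h import *
im=arm.get_image('scene')
s=arm.read_state();g=s['position'];b=w2b(g);print(s['clock'],s['contact_force'],s['gripper_width'],s['grasp_force'],s['joint_vel'].round(3),b)
cv2.imwrite('pics/s5.png',cv2.resize(im[140:240,220:360],(784,560),interpolation=cv2.INTER_CUBIC))
c=arm.get_calibration('scene')
for q in ([1,-147,226],*[[83-216*np.cos(a),y,84+216*np.sin(a)] for a in np.radians([55,60,65]) for y in(50,-50)]):
    u=cv2.projectPoints(b2w(q),c['rvec'],c['tvec'],c['K'],None)[0].ravel();print(np.round(q),((u-[220,140])*5.6).round(0))
"
```

```text
clock: 9.35
position: [630.2, 38.9, 279.7]
ee_rot: [-0.514, 0.858, 0.001, 0.0]
contact_force: [2.2, 6.2, -2.8]
gripper_width: 9.2
grasp_force: 61.6
9.4 [ 2.14249404  6.22027369 -2.93034098] 9.064963638463803 61.593250036239624 [-0.001  0.002  0.001  0.    -0.003  0.001] [-26.04372561   1.86127414 279.7411685 ]
[   1 -147  226] [662. 142.]
[-41.  50. 261.] [271. 177.]
[-41. -50. 261.] [483. 153.]
[-25.  50. 271.] [266. 140.]
[-25. -50. 271.] [477. 117.]
[ -8.  50. 280.] [261. 105.]
[ -8. -50. 280.] [471.  82.]
```

View pics/s5.png

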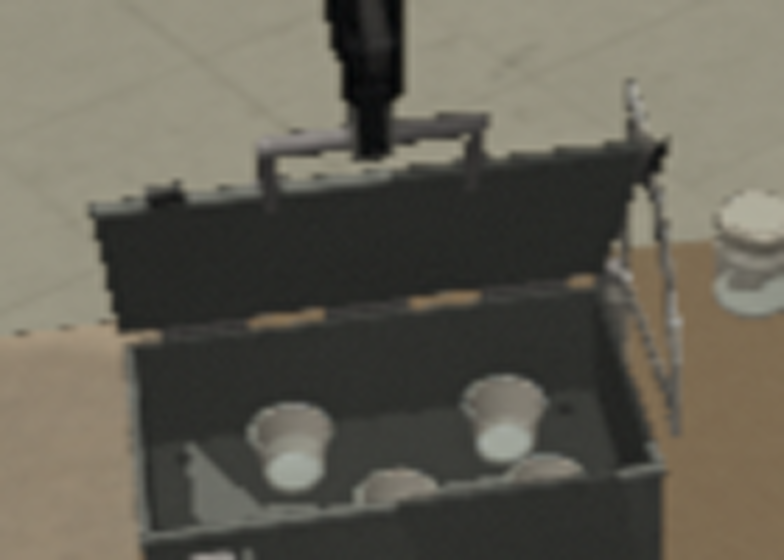

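The bar ends are at (266,146) and (486,122) in the crop. The prediction for 60° is (266,140) and (477,117), so the lid is at about 59–60°. The dark pointer, at (655,150), meets the mark, predicted at (662,142). I'll hold, check that it's still, and hand in.

```bash
python3 jog.py '0 0 0 0 0 0; 0 0 0 0 0 0; 0 0 0 0 0 0; 0 0 0 0 0 0; 0 0 0 0 0 0; 0 0 0 0 0 0' && python3 -c "
from bench import arm
print(arm.job_done())"
```

```text
clock: 10.0
position: [630.4, 38.8, 279.8]
ee_rot: [-0.514, 0.858, 0.001, 0.0]
contact_force: [0.5, 5.6, -2.0]
gripper_width: 9.2
grasp_force: 61.6
the job is handed in; nothing more can be done
None
```

I handed the job in with the catch lever down in its detent and the gripper holding the lid still at about 60°, after a mistyped extra row briefly took it to about 72° and I brought it back; the bottle and cup I could see hadn't moved, and no verdict came back.

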